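# Open the ware crate and hold its gate

## Robot

A 6-joint arm with a two-finger parallel gripper is mounted at the origin on a cart in front of the work surface, level with it; the furniture and walls round the work are solid. World frame = base frame: x ahead of the robot, y to its left, z up, the work surface at z = 0. Lengths are in m, angles in degrees, forces in N, time in s.
With the tool pointing down it reaches from about 0.325 to 0.775 m from the base axis. Payload 9.3 kg.
Tool frame: the origin (TCP) lies on the front face of the gripper's body, between the roots of the fingers; the fingertips stand 73 mm ahead of it and the grasp point (between the pads) lies 54 mm ahead of it; z points along the fingers, y is the line along which they close (so a half turn about z gives the same grasp; the last joint's range is limited). The gripper opens to 85 mm and grips with 20 to 120 N. Pads are 22 mm wide; open, the fingers measure 114 mm over their backs; the gripper's body (76 mm by 85 mm) begins 54 mm behind the grasp point. The pads swing forward as they close: fully open they stand 13 mm farther back than shut.
Start: joints at [-72.399, 14.817, 1.232, 76.415, 0, 81.257], TCP at [0.244, -0.493, 0.304] pointing down, gripper open.
Joint ranges: [-174.27, 174.27], [-52.1, 104.24], [-59.71, 78.15], [-110.17, 111.67], [-87.03, 83.33], [-180, 180]. Speed limits (degrees/s): [127.2, 127.2, 159.86, 180, 180, 180].

## Interface

Orientations are given as [roll, pitch, yaw] about the fixed x, y, z axes, in that order (R = Rz(yaw) Ry(pitch) Rx(roll)).
In Python, from bench import ctrl, eyes, ticket, status gives the robot as it stands. The module is installed in compiled form; this text tells all that it offers. Calls block until the motion is done:
- ctrl.move_ptp(position, orientation): joint-space move of the TCP to a pose.
- ctrl.move_straight(position, rot=None, max_speed=0.15, contact_N=None): straight line of the TCP; rot=None keeps the orientation; max_speed is the mean speed in m/s. With contact_N (N) it stops when the force on the tool has changed by that much, and returns True; else False.
- ctrl.movej(angles): joint-space move.
- ctrl.grip(opening, grip_force=None): opening from 0.0 (shut) to 1.0 (fully open); grip_force is the grip in N (None keeps the last); returns when the fingers have stopped.
- ctrl.wait(seconds).
- ctrl.solve_ik(position, orientation): joint angles nearest the present ones, or None.
- eyes.camera(name): name is "side" or "top" or "wrist"; returns a dict with "image" (420x560x3 uint8, red, green, blue), "fx", "fy", "cx", "cy" (pixels), "R" (3x3) and "t" (3): a world point X has camera coordinates R X + t. Camera axes: x right, y down, z forward; pixel columns grow to the right and rows downward; lengths in m; the calibration is good to about 2 mm. A picture is of the moment at which its call begins. There is no depth.
A pose or a line that the arm cannot do raises ctrl.MotionError and nothing moves.
- ticket.finish_job(): hands the job in; it is judged then, once.
Readings, each from a call of its own:
- status.current_t(): time.
- status.current_joint_pos(): joint angles.
- status.current_qvel(): joint speeds.
- status.current_effort(): joint torques, N m.
- status.current_tcp_pos(): TCP position.
- status.current_tcp_rot(): TCP orientation.
- status.current_contact_force(): force on the tool from outside, world axes, zero at the start.
- status.current_ft_torque(): the same for the moment, N m.
- status.current_finger_gap(): opening from 0.0 (shut) to 1.0 (fully open).
- status.current_grasp_force(): force on a finger pad.
Only numpy, scipy, OpenCV 4.12 (cv2) and the standard library are available. Lean on these libraries where they do the work, as an engineer would, in place of code of your own. Each camera call takes 0.05 s, during which the arm holds its last target. There are 200 camera calls.

## Task

Open the plywood ware crate so that the pots can be taken out: pinch the two tabs of the red catch fully together and let go, then do the same with the blue catch. Then swing the gate open by its upright orange post, past its click stop, and finish while still holding the post, keeping the gate wide open at about a right angle to the crate's front (a spring pulls it back). Leave the ware in the crate and the loose pots on the table undisturbed.

Things in the scene. Friction and masses are not known exactly. Their poses are not given: they have to be found in the camera images.
- crate: Open-topped plywood crate fixed to the table, 200 (x) x 300 (y) x 100 mm high; origin at the centre of its underside; x points from its open front (facing the robot) to its back, y to its left, z up. A bar along the top of the front (its top 100 mm above the table) carries both catches; a slatted gate closes the front. The crate's yaw varies by up to 0.15 rad.
- red_catch_grip (a point): Red pinch catch: point midway between its two upright red tabs, 136 mm above the table. The tabs face each other along the crate's y: outer faces 28 mm either side of this point, each 6 mm thick, 22 mm wide (crate's x), from 106 to 150 mm above the table. Sits 30 mm left or 95 mm right of the crate's centre line, the blue catch in the other place.
- blue_catch_grip (a point): Blue pinch catch, the same as the red one but with blue tabs: point midway between its tabs, 136 mm above the table.
- red_catch_tab_a (a joint): How far each red tab has slid in, m: 0 out, gate bolted; 0.010 fully in (36 mm over both tabs); bolts clear of the gate above 0.0065. The tabs are geared together, slide along the crate's y against 6 N of friction in all, and stay where left. Their steel bolts run out underneath, no higher than 112 mm above the table.
- blue_catch_tab_a (a joint): The same for the blue tabs.
- gate (a joint): Gate angle, rad: 0 shut, grows as it swings out towards the robot (clockwise from above) up to 1.75. A spring pulls it shut with 0.10 N m at 0, 0.25 N m at 1.5. A sprung click stop (brass plunger, nose on the hinge disc) resists from about 0.57 to 0.8 with up to 0.6 N m more; let go past it, the gate falls back to about 1.03.
- pull_post: Orange upright round post, 16 mm in diameter, on a steel bracket in front of the gate; it is a sleeve that turns freely on its pin, swings with the gate and is the place to pull it. Origin on the post's axis at table height; the orange part to be gripped reaches from 80 to 152 mm above the table. Shut, it stands 55 mm in front of the gate's plane.
- post_grip (a point): Point on the axis of the orange post, 130 mm above the table, where it is gripped. Shut, it lies 145 mm to the right of the hinge axis and 55 mm in front of it (along the crate's y and x); it moves on a circle of 155 mm radius about the hinge.
- gate_hinge (a point): Point on the gate's upright hinge axis at the crate's left front corner, 130 mm above the table. An aluminium disc 68 mm in diameter turns on it at 105 to 115 mm height.
- tile_teal: Loose L-shaped glaze test tile, teal, 34 x 44 x 61 mm, standing in the crate; origin under its centre.
- tile_orange: Loose L-shaped glaze test tile, orange, 34 x 44 x 61 mm, standing in the crate; origin under its centre.
- bisque_cup: Loose terracotta-coloured beaker, 65 mm across, 59 mm high, standing in the crate; origin under its centre.
- underglaze_jar: Loose jar with a ribbed beige cap, 55 mm across, 82 mm high, on the table at the front left; origin under its centre.
- black_lid_pot: Loose small white pot with a black lid, 52 mm across, 43 mm high, on the table at the front right; origin under its centre.

How it is judged:
By the outcome, as a careful person would: the job done as asked, in the order asked, and still so for the second after the job is handed in, while the arm keeps its last pose, push and grip.
It also fails if it takes over 56 s, if anything falls off the work surface, if the arm or the gripper's body presses on something with over 40 N, if the wrist force passes 120 N, or if a joint passes its speed limit or range.

## Working session

There is one attempt and no reset: what is moved stays moved. The work goes in short steps, each a Python script; the robot and the scene stay as the last script left them, time stands still between calls to the robot, and variables do not carry over. Pictures are saved under pics/ and viewed, at most 10 in all, crops included, and the job is handed in when it is done.

```bash
mkdir -p pics
python3 - <<'E'
from bench import ctrl, eyes, ticket, status
import cv2,numpy as np
for n in("top","side"):
    c=eyes.camera(n); cv2.imwrite(f"pics/{n}0.png",c["image"][:,:,::-1]); print(n,c["fx"],c["cx"],c["cy"],np.round(c["R"],3).tolist(),np.round(c["t"],3), np.round(-c["R"].T@c["t"],3))
print(status.current_t())
E
```

```text
top 428.9124345291707 282.7786291967066 209.92364923224818 [[-0.055, -0.998, -0.006], [-0.978, 0.055, -0.203], [0.203, -0.005, -0.979]] [0.071 0.58  1.115] [0.344 0.044 1.21 ]
side 476.4723554243282 273.7684470778613 204.39837178702498 [[0.813, 0.582, 0.012], [0.273, -0.363, -0.891], [-0.514, 0.728, -0.454]] [-0.462 -0.068  1.545] [ 1.189 -0.88   0.647]
0.1
```

View pics/top0.png

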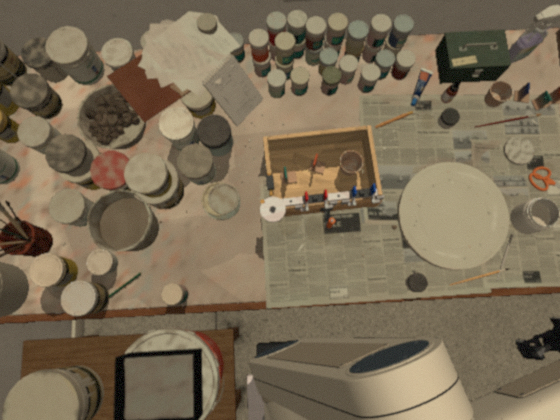

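View pics/side0.png

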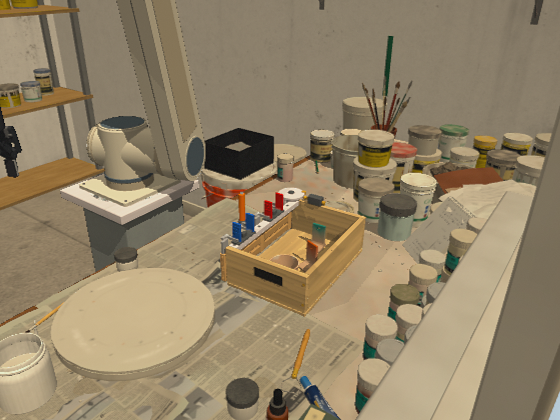

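The top view shows the hinge disc near (272,209), the red tabs near (307–325,197), the blue tabs near (353–373,190) and the post near (331,222). In the side view the post top is near (241,195). Next I'll measure these with colour masks.

```bash
cat > h.py <<'E'
from bench import ctrl, eyes, ticket, status
import cv2,numpy as np
def ray(c,u,v):
    d=c["R"].T@np.array([(u-c["cx"])/c["fx"],(v-c["cy"])/c["fy"],1]); return -c["R"].T@c["t"],d
def onz(c,u,v,z):
    o,d=ray(c,u,v); return o+d*(z-o[2])/d[2]
def blobs(c,col,roi,amin=6):
    h=cv2.cvtColor(c["image"],cv2.COLOR_RGB2HSV); H,S,V=[h[...,i].astype(int) for i in range(3)]
    m={"red":((H<5)|(H>172))&(S>150)&(V>70),"blue":(H>100)&(H<125)&(S>130)&(V>50),"orange":(H>5)&(H<16)&(S>185)&(V>110),"white":(S<40)&(V>170)}[col]
    k=np.zeros(m.shape,bool); x0,y0,x1,y1=roi; k[y0:y1,x0:x1]=1
    n,l,s,ce=cv2.connectedComponentsWithStats((m&k).astype(np.uint8))
    return [(s[i].tolist(),ce[i].round(1).tolist()) for i in range(1,n) if s[i][4]>=amin]
E
python3 - <<'E'
from h import *
t=eyes.camera("top");s=eyes.camera("side")
for col in("red","blue","orange","white"):
    for st,ce in blobs(t,col,(255,170,390,240)): print("top",col,st,ce,onz(t,*ce,{"orange":.152,"white":.115}.get(col,.14)).round(3))
    for b in blobs(s,col,(215,180,310,250)): print("side",col,b)
a=cv2.resize(t["image"][170:240,255:390],None,fx=5,fy=5,interpolation=cv2.INTER_CUBIC)
b=cv2.resize(s["image"][180:250,215:310],None,fx=5,fy=5,interpolation=cv2.INTER_CUBIC)
cv2.imwrite("pics/crop1.png",np.vstack([a,np.pad(b[:240],((0,0),(0,200),(0,0)))])[:600,:,::-1])
E
```

```text
top red [324, 190, 3, 9, 20] [325.2, 194.3] [ 0.601 -0.072  0.14 ]
top red [305, 192, 3, 9, 23] [305.9, 196.6] [ 0.598 -0.022  0.14 ]
side red ([275, 193, 8, 18, 116], [279.0, 201.1])
side red ([264, 200, 9, 19, 115], [268.1, 208.5])
top blue [371, 184, 4, 8, 21] [373.1, 187.6] [ 0.612 -0.196  0.14 ]
top blue [352, 187, 5, 9, 23] [353.8, 191.3] [ 0.605 -0.146  0.14 ]
side blue ([246, 213, 8, 19, 128], [249.6, 221.2])
side blue ([233, 222, 9, 20, 132], [236.8, 230.5])
top orange [329, 220, 4, 4, 6] [330.0, 222.0] [ 0.526 -0.077  0.152]
side orange ([215, 187, 10, 12, 85], [219.0, 192.9])
side orange ([250, 186, 5, 4, 8], [252.0, 187.5])
side orange ([231, 189, 15, 32, 209], [240.5, 202.8])
side orange ([215, 199, 5, 3, 8], [216.8, 200.0])
side orange ([307, 240, 3, 3, 6], [308.3, 240.8])
top white [263, 208, 3, 3, 6] [264.0, 208.8] [0.577 0.088 0.115]
side white ([300, 190, 4, 5, 7], [301.3, 192.3])
```

View pics/crop1.png

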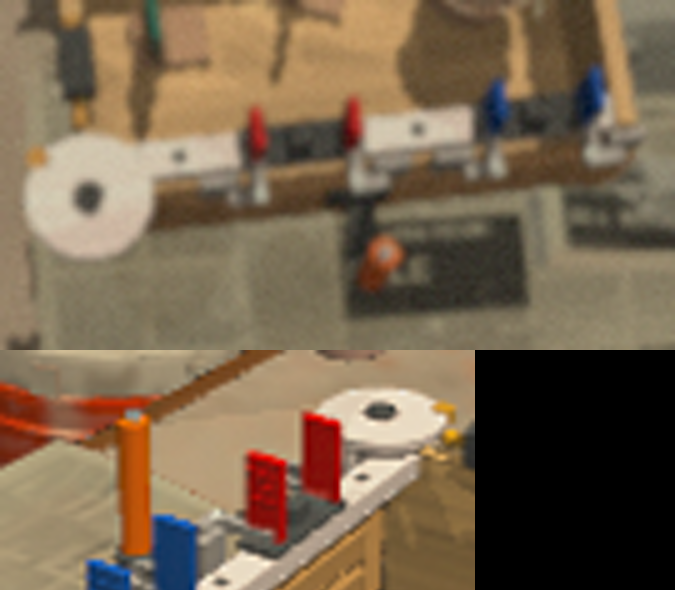

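The crop shows the tabs, the disc centre at about (272.6,209.4) and the post top at about (332,220). I'll check these against the known geometry, with triangulation.

Run:
```python
from h import *
t=eyes.camera("top");s=eyes.camera("side")
hin=onz(t,272.6,209.4,.115); pt=onz(t,332,220,.152)
print("hinge",hin.round(4),"post top",pt.round(4),"side post top",onz(s,241.5,262/1-0 if 0 else 194.,.152).round(4),"side hinge",onz(s,215+381/5,180+(411-350)/5,.115).round(4))
def tri(a,b):
    P=[c["R"] for c in(t,s)]; M=lambda c:np.array([[c["fx"],0,c["cx"]],[0,c["fy"],c["cy"]],[0,0,1]])@np.c_[c["R"],c["t"]]
    X=cv2.triangulatePoints(M(t),M(s),np.float64(a),np.float64(b))[:,0]; return X[:3]/X[3]
T={}
for k,a,b in[("rL",(305.9,196.6),(279,201.1)),("rR",(325.2,194.3),(268.1,208.5)),("bL",(353.8,191.3),(249.6,221.2)),("bR",(373.1,187.6),(236.8,230.5))]:
    T[k]=tri(a,b); print(k,T[k].round(4))
r=(T["rL"]+T["rR"])/2;b=(T["bL"]+T["bR"])/2; d=(r-b)[:2]; yaw=np.arctan2(-d[0],d[1])
print("yaw",yaw,np.hypot(*d),r,b)
R=np.array([[np.cos(yaw),-np.sin(yaw)],[np.sin(yaw),np.cos(yaw)]])
for n,p in(("post",pt),("red",r),("blue",b)): print(n,"rel hinge in crate",(R.T@(p-hin)[:2]).round(4))
```

```text
hinge [0.5745 0.0654 0.115 ] post top [ 0.5313 -0.0826  0.152 ] side post top [ 0.5352 -0.0888  0.152 ] side hinge [0.5822 0.056  0.115 ]
rL [ 0.6002 -0.0236  0.1266]
rR [ 0.6035 -0.0736  0.1281]
bL [ 0.6071 -0.1484  0.1283]
bR [ 0.6131 -0.1995  0.1302]
yaw 0.06558451300651613 0.1256261199471391 [ 0.60188513 -0.04859212  0.127374  ] [ 0.61011835 -0.17394816  0.1292402 ]
post rel hinge in crate [-0.0529 -0.1448]
red rel hinge in crate [ 0.0198 -0.1155]
blue rel hinge in crate [ 0.0198 -0.2411]
```

Run:
```python
from h import *
print(status.current_tcp_rot())
yd=np.degrees(0.0656)
ctrl.move_ptp([.601,-.047,.30],[180,0,yd])
print(status.current_t(),status.current_tcp_pos(),status.current_joint_pos())
w=eyes.camera("wrist"); cv2.imwrite("pics/w1.png",w["image"][:,:,::-1])
print(np.round(w["R"],3).tolist(),(-w["R"].T@w["t"]).round(3))
for col in("red","blue","orange"):
    for st,ce in blobs(w,col,(0,0,560,420),60): print(col,st,ce)
```

```text
[-1.79974655e+02 -3.18310676e-03  2.63467846e+01]
2.35 [ 0.60090375 -0.04779789  0.2999872 ] [-1.25154221e+01  2.01149257e+01  8.31801539e+00  7.82035200e+01
 -1.15634107e-02  1.63773470e+02]
[[0.064, -0.998, -0.0], [-0.942, -0.061, 0.329], [-0.328, -0.021, -0.944]] [ 0.687 -0.043  0.37 ]
red [248, 193, 11, 38, 306] [253.1, 211.3]
red [307, 193, 12, 38, 320] [312.4, 212.0]
blue [389, 194, 24, 37, 564] [400.2, 211.8]
blue [442, 194, 34, 38, 746] [458.2, 212.6]
orange [296, 51, 16, 36, 136] [303.5, 68.3]
orange [307, 255, 17, 47, 436] [314.0, 277.1]
```

View pics/w1.png

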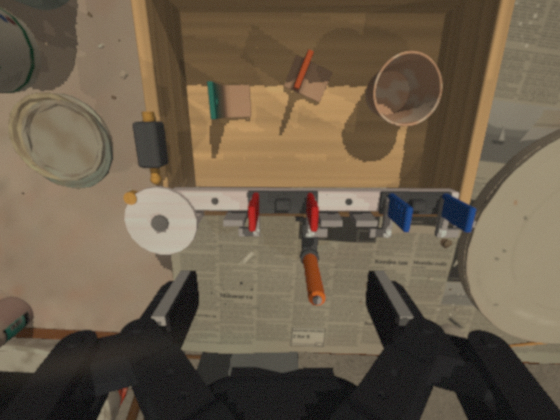

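The wrist view is aligned with the crate. Red tab front-top ends are at about (251,230) and (315,230), blue at about (406,230) and (469,230). The post top is at (318,300) and the disc centre at (160,223).

Run:
```python
from h import *
w=eyes.camera("wrist")
f={k:onz(w,u,v,z) for k,u,v,z in[("rL",251.5,230.5,.15),("rR",315,230.5,.15),("bL",406.5,230.5,.15),("bR",469.5,230.5,.15),("post",318.5,299,.152),("hinge",160,223,.115)]}
for k in f: print(k,f[k].round(4))
r=(f["rL"]+f["rR"])/2;b=(f["bL"]+f["bR"])/2;d=(r-b)[:2];yaw=np.arctan2(-d[0],d[1])
R=np.array([[np.cos(yaw),-np.sin(yaw)],[np.sin(yaw),np.cos(yaw)]])
print(yaw,np.hypot(*d)); ax=R@[.011,0]
print("red",r[:2]+ax,"blue",b[:2]+ax)
for n,p in(("post",f["post"]),("red",r),("blue",b)): print(n,(R.T@(p-f["hinge"])[:2]).round(4))
```

```text
rL [ 0.5919 -0.0244  0.15  ]
rR [ 0.5951 -0.0755  0.15  ]
bL [ 0.5999 -0.1491  0.15  ]
bR [ 0.6031 -0.1998  0.15  ]
post [ 0.5318 -0.0848  0.152 ]
hinge [0.5789 0.0634 0.115 ]
0.06421638807180233 0.12479513491239931
red [ 0.60447511 -0.04922435] blue [ 0.6124835  -0.17376226]
post [-0.0565 -0.1448]
red [ 0.0073 -0.114 ]
blue [ 0.0073 -0.2388]
```

```bash
cat >> h.py <<'E'
yd=np.degrees(.0648)
def pinch(x,y):
    ctrl.move_ptp([x,y,.25],[180,0,yd]); print("down",ctrl.move_straight([x,y,.192],max_speed=.12,contact_N=8))
    ctrl.grip(0.30,40); print("gap",status.current_finger_gap(),status.current_grasp_force(),status.current_contact_force(),status.current_tcp_pos())
    ctrl.wait(.2); print(status.current_finger_gap()); ctrl.grip(1.0); ctrl.move_straight([x,y,.25])
    print(status.current_t())
E
python3 - <<'E'
from h import *
pinch(.6035,-.049)
w=eyes.camera("wrist"); cv2.imwrite("pics/w2.png",w["image"][:,:,::-1])
for st,ce in blobs(w,"red",(0,0,560,420),60): print(st,ce)
E
```

```text
down False
gap 0.391388566051693 40.61899244785309 [-2.6284783   5.64531075 11.87915236] [ 0.60382173 -0.04838529  0.19361771]
0.3911609541108414
5.2417
[252, 214, 14, 51, 492] [258.6, 239.4]
[297, 214, 14, 52, 505] [303.2, 239.7]
```

View pics/w2.png

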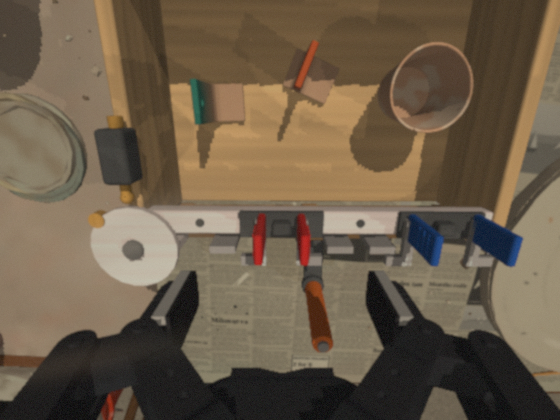

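Red is fully in: the tabs are about 45 px apart, or roughly 30 mm centre to centre. Now blue.

Run:
```python
from h import *
pinch(.6115,-.174)
ctrl.move_straight([.58,-.15,.27]) 
w=eyes.camera("wrist"); cv2.imwrite("pics/w3.png",w["image"][:,:,::-1])
for col in("red","blue"):
    for st,ce in blobs(w,col,(0,0,560,420),60): print(col,st,ce)
```

```text
down False
gap 0.39118277678885965 41.21303200721741 [-1.28470023  6.05385425 10.03927623] [ 0.61174778 -0.17314204  0.19366749]
0.39071465190855525
8.3333
red [106, 170, 38, 42, 1013] [123.8, 189.7]
red [150, 170, 29, 42, 760] [164.0, 189.4]
blue [291, 171, 11, 41, 355] [296.0, 191.5]
blue [329, 171, 18, 42, 498] [337.4, 191.0]
```

View pics/w3.png

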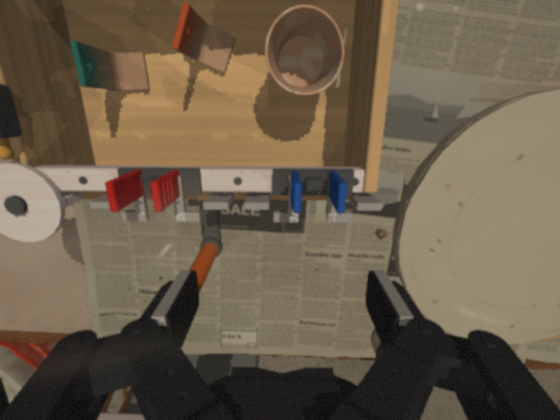

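Both catches are pinched in: the red pair is at (124/164,190) and the blue pair at (296/337,191), spaced alike. Now I'll grip the post.

```bash
cat >> h.py <<'E'
yaw=.0648; P0=np.array([.5325,-.0845])
rot=lambda a:np.array([[np.cos(a),-np.sin(a)],[np.sin(a),np.cos(a)]])
HN=P0-rot(yaw)@[-.055,-.145]
def post(a): return HN+rot(-a)@(P0-HN)
O=[180,0,yd+180]
E
python3 - <<'E'
from h import *
print(HN,[post(a).round(3).tolist() for a in(0,.8,1.57)])
print([ctrl.solve_ik([*post(a),.186],O) for a in (0,.8,1.57)])
ctrl.move_ptp([*P0,.27],O)
print("c",ctrl.move_straight([*P0,.186],max_speed=.1,contact_N=8))
ctrl.grip(0.0,60)
print(status.current_finger_gap(),status.current_grasp_force(),status.current_contact_force(),status.current_tcp_pos(),status.current_t())
E
```

```text
[0.57799514 0.06375718] [[0.532, -0.084], [0.44, -0.007], [0.43, 0.109]]
[array([-17.93682205,  17.30869525, -13.02802485,  59.6632799 ,
         0.        , -21.64958856]), array([-11.85113156,   8.26172782, -25.38298737,  56.35528481,
         0.        , -15.56389807]), array([  3.38132691,   8.57328028, -24.99484544,  56.43187428,
         0.        ,  -0.3314396 ])]
c False
0.17035183625027212 58.330475091934204 [-0.47706596  7.48661312  4.27831025] [ 0.53244524 -0.08328098  0.18631048] 13.05
```

Run:
```python
from h import *
for i,a in enumerate(np.linspace(0,1.57,15)[1:]):
    ctrl.move_straight([*post(a),.186],max_speed=.08)
    f=status.current_contact_force(); print(round(a,2),np.round(f,1),round(status.current_finger_gap(),3),np.round(status.current_tcp_pos()[:2]-post(a),4))
    if np.linalg.norm(f)>35: print("stop");break
print(status.current_t())
t=eyes.camera("top"); cv2.imwrite("pics/t4.png",cv2.resize(t["image"][100:320,160:460],None,fx=2.6,fy=2.6)[:,:,::-1])
s=eyes.camera("side"); cv2.imwrite("pics/s4.png",cv2.resize(s["image"][130:330,150:400],None,fx=2.8,fy=2.8)[:,:,::-1])
```

```text
0.11 [3.2 6.2 0.5] 0.171 [0.0003 0.0011]
0.22 [ 3.7  6.8 -0.2] 0.171 [0.0004 0.001 ]
0.34 [ 4.4  5.1 -0.3] 0.172 [0.0005 0.0008]
0.45 [ 5.6  4.9 -0.3] 0.169 [0.0004 0.0008]
0.56 [ 5.6  3.  -1.7] 0.168 [0.0002 0.0009]
0.67 [ 6.9 -0.1 -2.2] 0.175 [0.0004 0.0005]
0.78 [3.5 3.3 0.5] 0.169 [0.0001 0.0008]
0.9 [4.6 4.1 2.6] 0.172 [-0.0003  0.0014]
1.01 [4.5 1.1 2.8] 0.169 [-0.     0.001]
1.12 [ 3.2 -1.1  4.7] 0.168 [0.0001 0.0004]
1.23 [ 2.9 -0.2  6.5] 0.169 [-0.      0.0001]
1.35 [ 1.6 -1.4  7.4] 0.169 [-0.0002  0.    ]
1.46 [ 1.2 -1.   8.6] 0.171 [-0.0003  0.    ]
1.57 [-0.9 -1.4  9.8] 0.171 [-0.0005  0.    ]
18.1833
```

View pics/t4.png

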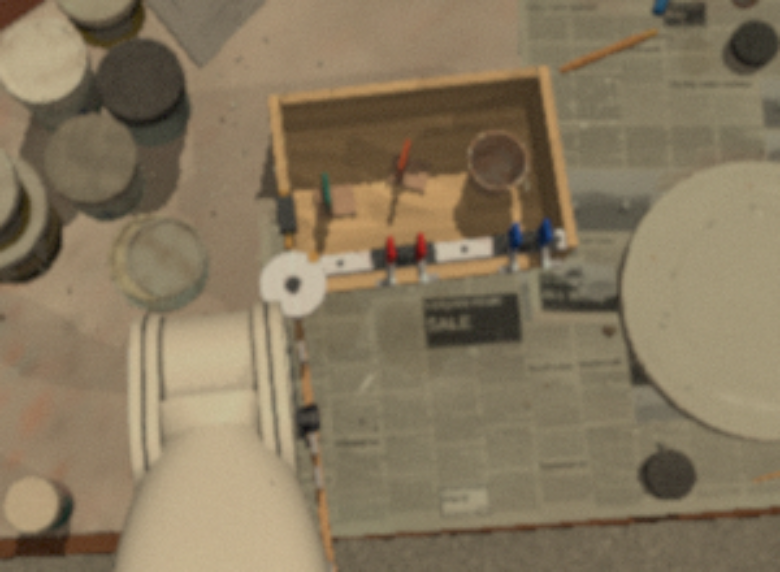

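View pics/s4.png

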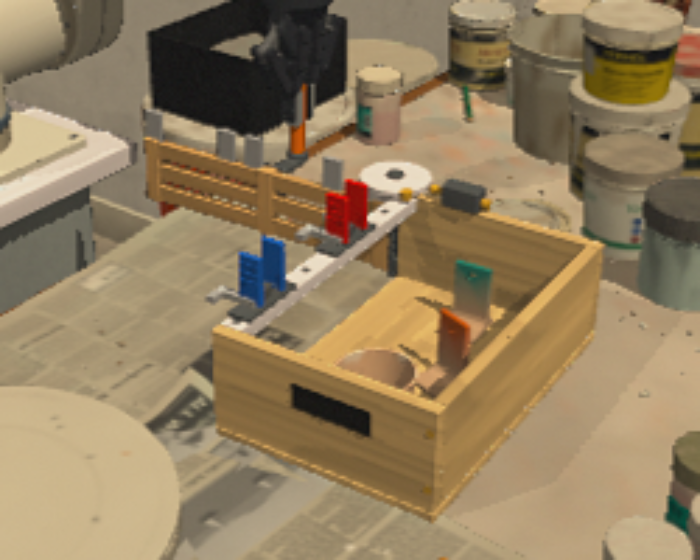

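Both views show the gate swung out at about 90°: its top edge runs from (295,320) to (325,555) in the top crop. The post is in the gripper, and the ware and loose pots are in place.

Run:
```python
from h import *
ctrl.wait(.5); print(status.current_finger_gap(),status.current_tcp_pos()[:2]-post(1.57),status.current_t()); print(ticket.finish_job())
```

```text
0.17014586869665826 [-0.00053493 -0.00030038] 18.7833
the job is handed in; nothing more can be done
None
```

I pinched and released the red catch and then the blue one, swung the gate past its click stop, and handed the job in at 18.8 s, still gripping the post at about 1.57 rad, with the ware and loose pots looking undisturbed in the last camera views.

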